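# Put the printed tube sleeves on the drying stand in order of length

## Task

Four freshly rinsed centrifuge tube sleeves of different lengths stand mouth-down about the desk. Put them on the drying stand in order of length, still mouth-down, each slipped over its own peg with its rim resting flat on the wooden base: the shortest sleeve on the shortest peg, and so on up to the longest on the tallest. Do not knock over the drinking glass.

Things in the scene. Friction and masses are not known exactly. Their poses are not given: they have to be found in the camera images.
- stand: Drying stand, fixed to the desk: a light wooden base 90 x 256 mm, its top 16 mm above the desk, with four upright steel pegs in one straight row, 62 mm apart, graded in height from one end to the other. The stand may point any way on the desk. Origin on the desk under the middle of the base; its y axis runs along the row from the shortest peg towards the tallest, its x axis across the row (the base is 45 mm wide to either side), z up.
- peg1: The shortest peg of the stand: steel rod of 9 mm diameter with a round end, standing 40 mm above the base's top (foot washer 16 mm across, 3 mm high). Origin at its foot, on the base's top and on the peg's axis (16 mm above the desk), z up.
- peg2: The second shortest peg of the stand: steel rod of 9 mm diameter with a round end, standing 58 mm above the base's top (foot washer 16 mm across, 3 mm high). Origin at its foot, on the base's top and on the peg's axis (16 mm above the desk), z up.
- peg3: The second tallest peg of the stand: steel rod of 9 mm diameter with a round end, standing 76 mm above the base's top (foot washer 16 mm across, 3 mm high). Origin at its foot, on the base's top and on the peg's axis (16 mm above the desk), z up.
- peg4: The tallest peg of the stand: steel rod of 9 mm diameter with a round end, standing 94 mm above the base's top (foot washer 16 mm across, 3 mm high). Origin at its foot, on the base's top and on the peg's axis (16 mm above the desk), z up.
- sleeve1_mid (a point): The shortest of four hollow cream plastic tube sleeves, 56 mm long, standing mouth-down. Tube 32 mm across just above the mouth, tapering to 29 mm; closed domed top (last 8 mm). Collar round the mouth 40 mm across, 6 mm high. Inside 27 mm wide at the mouth, 25 mm at the top, 48 mm deep; 22 g. This point: on its axis, half-way up, 28 mm above the rim; z up.
- sleeve2_mid (a point): The second shortest of four hollow cream plastic tube sleeves, 74 mm long, standing mouth-down. Tube 32 mm across just above the mouth, tapering to 29 mm; closed domed top (last 8 mm). Collar round the mouth 40 mm across, 6 mm high. Inside 27 mm wide at the mouth, 25 mm at the top, 66 mm deep; 27 g. This point: on its axis, half-way up, 37 mm above the rim; z up.
- sleeve3_mid (a point): The second longest of four hollow cream plastic tube sleeves, 92 mm long, standing mouth-down. Tube 32 mm across just above the mouth, tapering to 29 mm; closed domed top (last 8 mm). Collar round the mouth 40 mm across, 6 mm high. Inside 27 mm wide at the mouth, 25 mm at the top, 84 mm deep; 32 g. This point: on its axis, half-way up, 46 mm above the rim; z up.
- sleeve4_mid (a point): The longest of four hollow cream plastic tube sleeves, 110 mm long, standing mouth-down. Tube 32 mm across just above the mouth, tapering to 29 mm; closed domed top (last 8 mm). Collar round the mouth 40 mm across, 6 mm high. Inside 27 mm wide at the mouth, 25 mm at the top, 102 mm deep; 37 g. This point: on its axis, half-way up, 55 mm above the rim; z up.
- glass: Clear drinking glass standing empty among the sleeves, 95 mm high, 66 mm across at the rim, 53 mm at the foot, 0.22 kg; not part of the job, only to be left standing. Origin under the middle of its foot, z up.

How it is judged:
At the end, for the whole second after the job is handed in: Each sleeve stands upright (within 0.1 rad) and at rest over the peg of its own rank, its axis within 12 mm of the peg's and its middle within 5 mm of the height it has when its rim rests on the base; all released, and the glass still stands (within 0.2 rad of upright) (horizontal distance between sleeve1_mid and peg1 below 0.012 m and height (world z) of sleeve1_mid between 0.039 and 0.049 m and angle between each of sleeve1_mid, sleeve2_mid, sleeve3_mid, sleeve4_mid's own z axis and vertical below 0.1 rad and linear speed of each of sleeve1, sleeve2, sleeve3, sleeve4 below 0.02 m/s and horizontal distance between sleeve2_mid and peg2 below 0.012 m and height (world z) of sleeve2_mid between 0.048 and 0.058 m and horizontal distance between sleeve3_mid and peg3 below 0.012 m and height (world z) of sleeve3_mid between 0.057 and 0.067 m and horizontal distance between sleeve4_mid and peg4 below 0.012 m and height (world z) of sleeve4_mid between 0.066 and 0.076 m and angle between glass's own z axis and vertical below 0.2 rad); the robot touches nothing.
It fails at once if the drinking glass is knocked over (tipped by more than 0.4 rad) (angle between glass's own z axis and vertical above 0.4 rad).
It also fails if it takes over 109 s, if anything falls off the work surface, if the arm or the gripper's body presses on something with over 40 N, if the wrist force passes 120 N, or if a joint passes its speed limit or range.

## Robot

A 7-joint arm with a two-finger parallel gripper is mounted at the origin on the work surface. World frame = base frame: x ahead of the robot, y to its left, z up, the work surface at z = 0. Lengths are in m, angles in rad, forces in N, time in s.
With the tool pointing down it reaches from about 0.425 to 0.95 m from the base axis. Payload 4.7 kg.
Tool frame: the origin (TCP) lies on the centre line of the jaws, within the pads' length; the fingertips stand robot.nose_length ahead of it and the grasp point (between the pads) lies 8 mm behind it (robot.nose_length is the distance from the TCP to the fingertips, in m); z points along the fingers, x is the direction in which the jaws open and shut, and the axes are right-handed (so a half turn about z gives the same grasp; the last joint's range is limited). The gripper opens to 85 mm and grips with 20 to 120 N. Pads are 22 mm wide; open, the fingers measure 114 mm over their backs; the gripper's body (76 mm by 85 mm) begins 54 mm behind the grasp point. The pads swing forward as they close: fully open they stand 13 mm farther back than shut.
Start: joints at [-1.272, 0.469, -0.049, 1.532, 0.024, 1.141, -0.082], TCP at [0.217, 0.639, 0.242] pointing down, gripper open.
Joint ranges: [-2.59, 2.59], [-0.33, 1.99], [-1.39, 1.29], [0.1, 2.45], [-1.04, 4.18], [0.21, 1.99], [-2.66, 2.66]. Speed limits (rad/s): [2.57, 2.57, 3.14, 3.14, 3.14, 3.14, 3.14].

## Interface

Orientations are given as [roll, pitch, yaw] about the fixed x, y, z axes, in that order (R = Rz(yaw) Ry(pitch) Rx(roll)).
In Python, from plant import robot gives the robot as it stands. Calls block until the motion is done:
- robot.goto(position, orientation): joint-space move of the TCP to a pose.
- robot.move_straight(position, vel=0.15, attitude=None, contact_N=None): straight line of the TCP; attitude=None keeps the orientation; vel is the mean speed in m/s. With contact_N (N) it stops when the force on the tool has changed by that much, and returns True; else False.
- robot.move_joints(angles): joint-space move.
- robot.grip(opening, strength=None): opening from 0.0 (shut) to 1.0 (fully open); strength is the grip in N (None keeps the last); returns when the fingers have stopped.
- robot.sleep(seconds).
- robot.inverse_kinematics(position, orientation): joint angles nearest the present ones, or None.
- robot.sense(): the state.
- robot.grab_frame(name): name is "scene" or "top"; returns a dict with "image" (400x640x3 uint8, red, green, blue), "range_z" (400x640 float32, m along the optical axis (not along the pixel's ray), 0 where there is no reading), "fx", "fy", "cx", "cy" (pixels), "R" (3x3) and "t" (3): a world point X has camera coordinates R X + t. Camera axes: x right, y down, z forward; pixel columns grow to the right and rows downward; lengths in m; the calibration is good to about 2 mm. A picture is of the moment at which its call begins.
A pose or a line that the arm cannot do raises robot.IKError and nothing moves.
- robot.close_job(): hands the job in, once; it reports no verdict.
The state is a dict: "t": time; "joint_pos": joint angles; "joint_velocities": joint speeds; "effort": joint torques, N m; "tcp_pos": TCP position; "tcp_rot": TCP orientation; "wrist_force": force on the tool from outside, world axes, zero at the start; "torque": the same for the moment, N m; "opening": opening from 0.0 (shut) to 1.0 (fully open).
Only numpy, scipy, OpenCV 4.12 (cv2) and the standard library are available. Lean on these libraries where they do the work, as an engineer would, in place of code of your own. Each camera call takes 0.05 s, during which the arm holds its last target. There are 200 camera calls.

## Working session

There is one attempt and no reset: what is moved stays moved. The work goes in short steps, each a Python script; the robot and the scene stay as the last script left them, time stands still between calls to the robot, and variables do not carry over. Pictures are saved under pics/ and viewed, about 12 in all and at most 16, crops included, and the job is handed in when it is done.

```bash
ls; mkdir -p pics
python3 - <<'E'
from plant import robot
import cv2,numpy as np
print(robot.nose_length, robot.sense()['t'], robot.sense()['tcp_rot'])
for n in("scene","top"):
    f=robot.grab_frame(n); cv2.imwrite(f'pics/{n}0.png',f['image'][:,:,::-1]); np.savez(f'{n}0.npz',**f)
    print(n,f['fx'],f['cx'],f['cy'],f['R'].round(3).tolist(),f['t'], (-f['R'].T@f['t']).round(3),(f['range_z']>0).mean())
E
```

```text
pics
0.011 0.0 [3.14153599e+00 2.02656881e-03 1.24309085e+00]
scene 451.1140183629824 321.9753450012618 198.4097226372119 [[-0.341, 0.94, 0.01], [0.759, 0.282, -0.587], [-0.555, -0.193, -0.809]] [ 0.2265539  -0.34250334  1.43018143] [1.131 0.159 0.954] 0.9958671875
top 416.00404183493225 321.200684632729 198.71231212625395 [[-0.018, -1.0, 0.001], [-0.997, 0.018, -0.07], [0.07, -0.003, -0.998]] [-0.02271279  0.5647588   0.8677073 ] [ 0.502 -0.031  0.905] 0.99601171875
```

View pics/scene0.png

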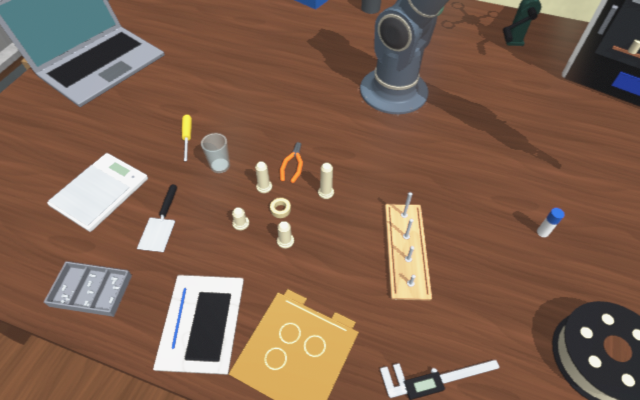

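View pics/top0.png

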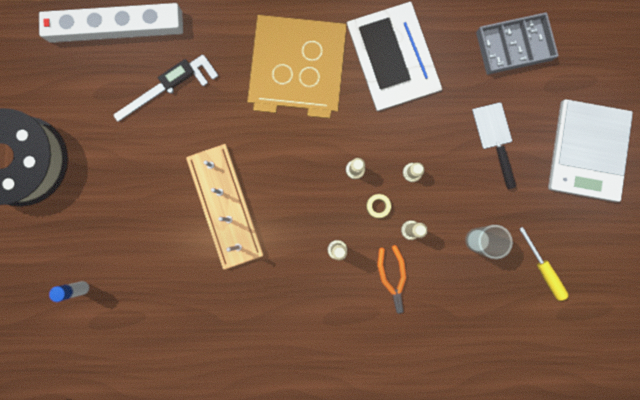

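Top view: sleeves at about (356,168), (413,172), (413,230), (338,251), a tape ring amid them at (378,206), glass at (490,242) and the stand at (225,207). In the scene view, the tallest peg is at the end nearer the robot. Next I'll measure from the depth and colour of both views.

```bash
cat > vis.py <<'E'
import numpy as np,cv2
from scipy.optimize import least_squares
def cloud(f):
    v,u=np.mgrid[0:400,0:640]; z=f['range_z'].astype(float)
    c=np.stack([(u-f['cx'])/f['fx']*z,(v-f['cy'])/f['fy']*z,z],-1)
    P=(c-f['t'])@f['R']; P[z<=0]=np.nan
    return P
def ray(f,uv,h):
    d=np.array([(uv[0]-f['cx'])/f['fx'],(uv[1]-f['cy'])/f['fy'],1])@f['R']; o=-f['R'].T@f['t']
    return o+d*(h-o[2])/d[2]
def proj(f,X):
    c=f['R']@np.asarray(X)+f['t']; return f['fx']*c[0]/c[2]+f['cx'],f['fy']*c[1]/c[2]+f['cy']
def axis_fit(P,zlo=.010,zhi=.9,r=.0155):  # circle of known radius through wall points
    q=P[(P[:,2]>zlo)&(P[:,2]<zhi)][:,:2]
    s=least_squares(lambda c:np.hypot(*(q-c).T)-r,q.mean(0),loss='soft_l1',f_scale=.002)
    return s.x,len(q),np.sqrt(np.mean(s.fun**2))
def stand(f,P):
    hsv=cv2.cvtColor(f['image'],cv2.COLOR_RGB2HSV)
    m=(abs(P[...,2]-.016)<.008)&(hsv[...,2]>140)&(hsv[...,1]>50)
    n,l,st,_=cv2.connectedComponentsWithStats(m.astype(np.uint8))
    out=[]
    for i in range(1,n):
        if st[i,4]<800: continue
        v,u=np.nonzero(l==i)
        q=np.array([ray(f,p,.016)[:2] for p in zip(u,v)],np.float32)
        out.append(cv2.minAreaRect(q))
    return out
E
python3 - <<'E'
from vis import *
F={n:dict(np.load(n+'0.npz')) for n in('top','scene')}
C={n:cloud(F[n]) for n in F}
f=F['top']
for n in F:
    P=C[n]; print(n,'desk z',np.nanmedian(P[150:330,120:480,2]).round(4))
    for r in stand(F[n],P): print('stand',np.round(r[0],4),np.round(r[1],3),round(r[2],1))
allP=np.vstack([C[n].reshape(-1,3) for n in C])
for uv,h in(((356,168),.03),((413,172),.03),((413,230),.05),((338,251),.05),((490,242),.05)):
    g=ray(f,uv,h)[:2]
    for n in F:
        Q=C[n].reshape(-1,3); Q=Q[(np.hypot(*(Q[:,:2]-g).T)<.04)&(Q[:,2]>.01)]
        a,k,e=axis_fit(Q); 
        t=Q[np.hypot(*(Q[:,:2]-a).T)<.017][:,2]
        print(n,uv,g.round(3),'axis',a.round(4),k,round(e,4),'top',np.sort(t)[-15:][[0,7,14]].round(4))
# peg points
for n in F:
    Q=C[n].reshape(-1,3); g=ray(f,(225,207),.016)[:2]
    Q=Q[(np.hypot(*(Q[:,:2]-g).T)<.14)&(Q[:,2]>.032)&(Q[:,2]<.13)]
    print(n,len(Q)); 
    from scipy.cluster.hierarchy import fcluster,linkage
    if len(Q)>3:
        L=fcluster(linkage(Q[:,:2],'single'),.02,'distance')
        for i in set(L): print(Q[L==i].mean(0).round(4),Q[L==i][:,2].max().round(3),(L==i).sum())
E
```

```text
top desk z 0.0011
stand [0.5539 0.1745] [0.255 0.09 ] 18.4
scene desk z 0.0011
stand [0.5563 0.1743] [0.259 0.089] 18.4
top (356, 168) [ 0.628 -0.108] axis [ 0.6305 -0.1088] 244 0.0055 top [0.0756 0.0762 0.0777]
scene (356, 168) [ 0.628 -0.108] axis [ 0.628 -0.11 ] 282 0.0042 top [0.0753 0.076  0.077 ]
top (413, 172) [ 0.617 -0.228] axis [ 0.6213 -0.2341] 243 0.0054 top [0.0578 0.0581 0.0601]
scene (413, 172) [ 0.617 -0.228] axis [ 0.6197 -0.2351] 222 0.0044 top [0.0575 0.0581 0.0617]
top (413, 230) [ 0.494 -0.22 ] axis [ 0.4951 -0.2265] 304 0.005 top [0.0941 0.0943 0.096 ]
scene (413, 230) [ 0.494 -0.22 ] axis [ 0.4943 -0.2272] 312 0.0037 top [0.0925 0.0931 0.0955]
top (338, 251) [ 0.454 -0.065] axis [ 0.4551 -0.0661] 238 0.0059 top [0.1119 0.1122 0.1138]
scene (338, 251) [ 0.454 -0.065] axis [ 0.455  -0.0671] 374 0.0034 top [0.111  0.1125 0.1148]
top (490, 242) [ 0.467 -0.377] axis [ 0.4694 -0.377 ] 1036 0.0138 top [0.0345 0.0404 0.0544]Traceback (most recent call last):
  File "<stdin>", line 15, in <module>
IndexError: index 7 is out of bounds for axis 0 with size 4
```

Run:
```python
import cv2,numpy as np
a=cv2.imread('pics/top0.png');b=cv2.imread('pics/scene0.png')
x=cv2.resize(a[140:275,180:310],None,fx=3,fy=3,interpolation=2); y=cv2.resize(b[185:305,370:445],None,fx=3,fy=3,interpolation=2)
o=np.zeros((405,390+225,3),np.uint8); o[:,:390]=x; o[:360,390:]=y
cv2.imwrite('pics/pegs.png',o)
```

```text
(no output)
```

View pics/pegs.png

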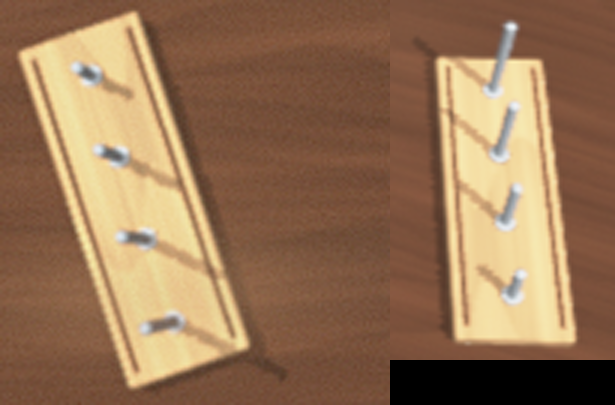

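Crop: washers at about (90,74), (120,155), (146,238), (175,322) in the left panel (3x zoom, offset 180,140). The row is central on the base, with the tallest peg at the bottom (near the robot). Sleeve tops read about 58, 76, 94 and 112 mm, which matches the four given lengths with a 1–2 mm bias.

Run:
```python
from vis import *
from plant import robot
F={n:dict(np.load(n+'0.npz')) for n in('top','scene')}
W={'top':[((x+.5)/3+179.5,(y+.5)/3+139.5) for x,y in((90,75),(120,155),(146,239),(175,322))],
 'scene':[((x-389.5)/3+369.5,(y+.5)/3+184.5) for x,y in((514,295),(505,224),(498,155),(492,91))]}
c=np.array([.5551,.1744]); 
w={n:np.array([ray(F[n],p,.018)[:2] for p in W[n]]) for n in W}
for n in w: print(n,w[n].round(4).tolist(),'mean',w[n].mean(0).round(4),'ang',np.degrees(np.arctan2(*(w[n][3]-w[n][0])[::-1])).round(1), np.linalg.norm(np.diff(w[n],axis=0),axis=1).round(3))
for a in (18.4,):
    d=-np.array([np.cos(np.radians(a)),np.sin(np.radians(a))])
    print('rect',d,[ (c+k*d).round(4).tolist() for k in(-.093,-.031,.031,.093)])
# glass: ellipse points with z>.085
P=cloud(F['scene']).reshape(-1,3); 
for n in F:
    Q=cloud(F[n]).reshape(-1,3);Q=Q[(abs(Q[:,0]-.46)<.07)&(abs(Q[:,1]+.39)<.08)&(Q[:,2]>.015)]
    print('glass',n,len(Q),Q.min(0).round(3) if len(Q) else'',Q.max(0).round(3) if len(Q) else '')
```

```text
top [[0.6421, 0.2055], [0.5841, 0.1841], [0.5239, 0.1657], [0.4649, 0.1454]] mean [0.5538 0.1752] ang -161.2 [0.062 0.063 0.062]
scene [[0.6411, 0.2057], [0.5845, 0.1851], [0.5251, 0.165], [0.466, 0.1455]] mean [0.5542 0.1754] ang -161.0 [0.06  0.063 0.062]
rect [-0.94887601 -0.31564904] [[0.6433, 0.2038], [0.5845, 0.1842], [0.5257, 0.1646], [0.4669, 0.145]]
glass top 1064 [ 0.438 -0.469  0.015] [ 0.502 -0.336  0.1  ]
glass scene 796 [ 0.439 -0.47   0.015] [ 0.505 -0.336  0.1  ]
```

Rectangle fit, washer rays and peg spacing agree within 2 mm across both views. I'll write the pick/place helper, check the waypoints by IK, and start with the shortest sleeve.

```bash
cat > job.py <<'E'
import numpy as np
from plant import robot
c=np.array([.5545,.1749]); ang=np.radians(-161.3); d=np.array([np.cos(ang),np.sin(ang)])
PEG={i+1:c+k*d for i,k in enumerate((-.093,-.031,.031,.093))}
S={1:(.6203,-.2346),2:(.6290,-.1094),3:(.4947,-.2269),4:(.4550,-.0666)}
L={1:.056,2:.074,3:.092,4:.110}
ori=[np.pi,0,ang+np.pi/2]      # jaws open across the row
tz=lambda i,rim:rim+L[i]-.020-.008   # TCP height for a grasp 20 mm below the top
p=lambda xy,z:[float(xy[0]),float(xy[1]),float(z)]
CL=.150
def pick(i):
    robot.goto(p(S[i],.21),ori); robot.grip(1.0)
    hit=robot.move_straight(p(S[i],tz(i,0)),vel=.15,contact_N=6)
    robot.grip(0.0,20); s=robot.sense(); print('pick',i,'hit',hit,'opening',s['opening'],'z',s['tcp_pos'][2])
    robot.move_straight(p(S[i],tz(i,CL)),vel=.15); print('lift F',s['wrist_force'].round(2) if hasattr(s['wrist_force'],'round') else s['wrist_force'],'open',robot.sense()['opening'])
def over(i): robot.move_straight(p(PEG[i],tz(i,CL)),vel=.2)
def place(i):
    robot.move_straight(p(PEG[i],tz(i,.016+.008)),vel=.1,contact_N=6)
    hit=robot.move_straight(p(PEG[i],tz(i,.016-.003)),vel=.02,contact_N=3)
    s=robot.sense(); print('place',i,hit,'rim z',s['tcp_pos'][2]-tz(i,0),'t',s['t'])
    robot.grip(1.0); robot.move_straight(p(PEG[i],.24),vel=.2)
def snap(name,fn):
    import cv2; f=robot.grab_frame(name); cv2.imwrite('pics/'+fn,f['image'][:,:,::-1]); return f
E
python3 - <<'E'
from job import *
for y in (ori[2],ori[2]+np.pi):
    o=[np.pi,0,y]
    for i in S:
        for xy in (S[i],PEG[i]):
            for z in (.21,tz(i,CL),tz(i,.0)):
                q=robot.inverse_kinematics(p(xy,z),o)
                if q is None: print('none',y,i,xy,z)
    print(y,np.round(q,2))
E
```

```text
-1.2444197566719573 [-0.82  0.43  0.54  2.14 -0.35  0.66 -1.28]
1.8971728969178359 [-0.43  0.38  0.05  2.12 -0.03  0.64  1.54]
```

```bash
sed -i 's/^ori=.*/ori=[np.pi,0,ang+1.5*np.pi]      # jaws open across the row/' job.py
python3 - <<'E'
from job import *
print(ori)
pick(1); over(1); snap('scene','over1.png'); print(robot.sense()['t'])
E
```

```text
[3.141592653589793, 0, np.float64(1.8971728969178359)]
pick 1 hit False opening 0.3521502659140701 z 0.028355708136188807
lift F [-0.67  0.8   2.66] open 0.35171776321192255
9.1333
```

View pics/over1.png

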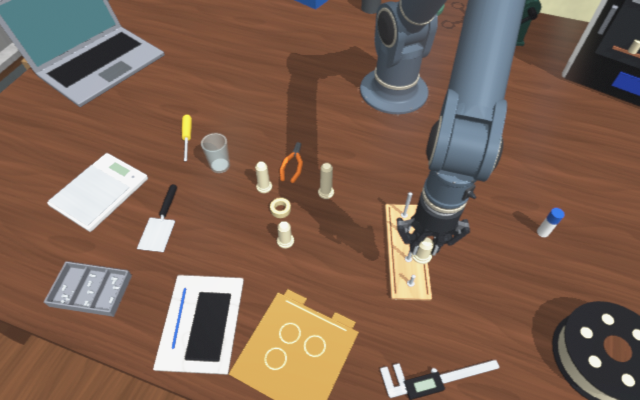

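The sleeve is held upright at (425,250), above peg 1 by projection. Opening 0.35 equals 30 mm, as expected. Placing it.

Run:
```python
from job import *
place(1); pick(2); snap('scene','p1.png'); print(robot.sense()['t'])
import cv2
a=cv2.imread('pics/p1.png')[130:330,200:480]; cv2.imwrite('pics/p1c.png',cv2.resize(a,None,fx=2.5,fy=2.5))
```

```text
place 1 True rim z 0.0162678777678548 t 10.9833
pick 2 hit False opening 0.3493507724955379 z 0.04630824381372779
lift F [-0.34  0.47  2.37] open 0.3495045291376474
17.1
```

View pics/p1c.png

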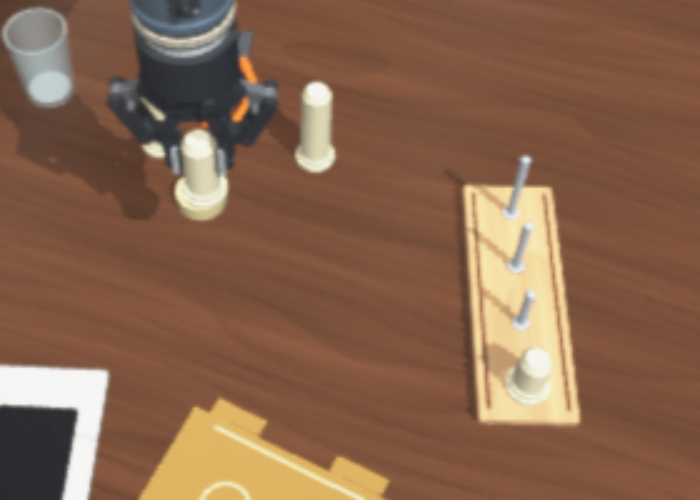

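Sleeve 1 stands upright on peg 1 (crop 530,375) and sleeve 2 is held straight (200,175). Next come sleeves 2, 3 and 4.

Run:
```python
from job import *
over(2); place(2)
pick(3); over(3); place(3)
pick(4); snap('scene','p3.png'); print(robot.sense()['t'])
import cv2
a=cv2.imread('pics/p3.png')[100:330,200:480]; cv2.imwrite('pics/p3c.png',cv2.resize(a,None,fx=2.5,fy=2.5))
```

```text
place 2 True rim z 0.016202958083778668 t 20.5917
pick 3 hit False opening 0.3410592434728266 z 0.06421713849236439
lift F [0.09 0.25 1.32] open 0.3399178918554419
place 3 True rim z 0.015882487531231407 t 30.7917
pick 4 hit False opening 0.3470994496292609 z 0.08225514252750243
lift F [-0.22  0.56  3.66] open 0.34633104410213444
36.2667
```

View pics/p3c.png

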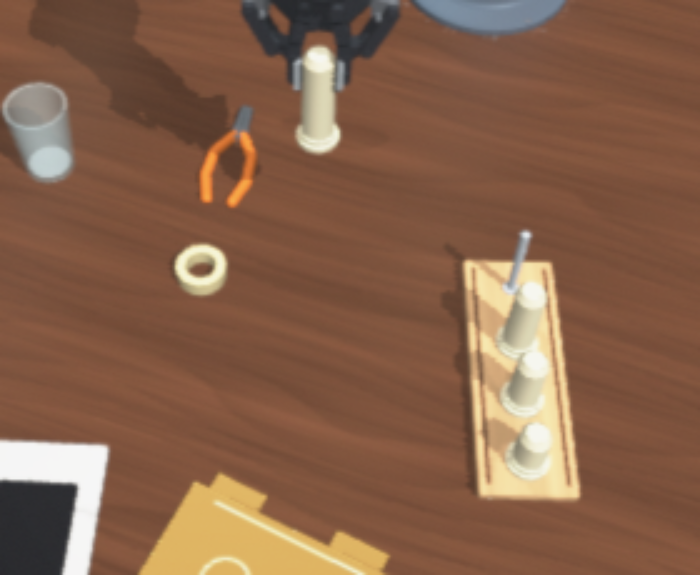

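Three sleeves stand upright on their pegs (crop x about 525, y 325/385/450). Sleeve 4 is held straight and the glass stands untouched (38,130). I'll place the last one, back away and measure.

Run:
```python
from job import *
from vis import cloud,axis_fit
import cv2
over(4); place(4)
robot.goto([.45,-.25,.3],ori); robot.sleep(.3)
for n in('scene','top'):
    f=snap(n,f'end_{n}.png'); C=cloud(f).reshape(-1,3)
    for i in PEG:
        Q=C[np.hypot(*(C[:,:2]-PEG[i]).T)<.026]; hi=.016+L[i]-.01
        a,k,e=axis_fit(Q,.026,hi); t=np.sort(Q[:,2])[-8]
        print(n,i,'off mm',((a-PEG[i])*1e3).round(1),k,'top',t.round(4),'want',.016+L[i])
print(robot.sense()['t'])
a=cv2.imread('pics/end_scene.png')[100:330,160:480]; cv2.imwrite('pics/endc.png',cv2.resize(a,None,fx=2.5,fy=2.5))
```

```text
place 4 True rim z 0.016156855920478802 t 39.325
scene 1 off mm [ 0.3 -1. ] 129 top 0.075 want 0.07200000000000001
scene 2 off mm [-0.2 -0.3] 186 top 0.0919 want 0.09
scene 3 off mm [0.2 0.4] 246 top 0.1097 want 0.108
scene 4 off mm [0.2 0.1] 270 top 0.128 want 0.126
top 1 off mm [1.1 0.6] 105 top 0.0751 want 0.07200000000000001
top 2 off mm [1.  1.1] 128 top 0.0927 want 0.09
top 3 off mm [0.9 2. ] 145 top 0.1105 want 0.108
top 4 off mm [1.  2.1] 166 top 0.1287 want 0.126
42.65
```

View pics/endc.png

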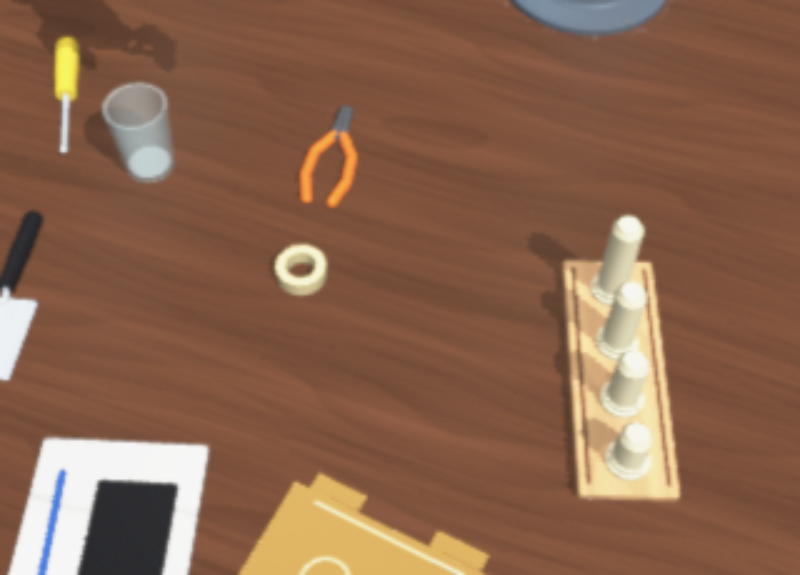

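All four sleeves stand upright in order on the stand (crop x about 625, y 260–450), and the glass stands at (140,130). Tops read about 2–3 mm high, close to the 1–2 mm bias seen on the desk. Handing in.

```bash
python3 -c "
from plant import robot
robot.close_job()"
```

```text
the job is handed in; nothing more can be done
```

All four sleeves are on their own pegs, shortest to tallest, mouth-down and released. I handed the job in at about 43 s of the 109 s allowed; it gives no verdict.

- **Placing:** I located everything from the two cameras, gripped each sleeve near its top and lowered it until it touched. At contact the rims were at 15.9–16.3 mm, against 16 mm for the top of the base.
- **Position:** in the final images each sleeve's axis is within about 2.5 mm of its peg's measured position, against the 12 mm allowed. All four look upright, though I did not measure the tilt.
- **Glass:** it still stands, and the arm kept clear of it.
- **Disagreement:** camera depth put the sleeve tops 2–3 mm higher than expected. Before any move it had already read 1–2 mm high on the sleeves and about 1 mm high on the desk, so I took this as the same bias. No other check failed.

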